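# Close the dish warmer and start its cycle

### The job

Start the dish warmer, using only closed fingers and grasping nothing: push the dish tray of the low cream box fully in, then press down the raised half of the wide rocker on the console so that it is fully on, then press the round key all the way down for about half a second and let it go. Press no other key or rocker, and leave the glassware and all other things where they stand.

Things in the scene. Friction and masses are not known exactly. Their poses are not given: they have to be found in the camera images.
- warmer: dish warmer: cream box 160 mm deep (x), 200 mm wide (y), 70 mm high, fixed to the table; origin at the centre of its underside, z up, x from its tray front towards its back (the tray slides in along +x), y to the left as seen from the front
- tray_front (a point): centre of the outer face of the tray's upright front panel (160 mm wide, 46 mm high, from 12 to 58 mm above the table, 12 mm thick); moves with the tray; axes as the warmer's. Push it along the warmer's +x; with the tray fully in this point lies 92 mm before the warmer's origin
- tray (a joint): how far the tray stands out of the warmer, in m: 0 fully in (panel against the box), 0.08 fully out; starts at 0.045 to 0.07. It stays where it is left and takes 2 to 3 N to push
- console: control console: grey box with a flat aluminium top, 210 mm deep (x), 250 mm wide (y), 50 mm high, fixed to the table; origin at the centre of its underside, x pointing away from its front edge, z up. Three keys in a row 46 mm before its centre, two black rockers in a row 48 mm behind its centre; which key or rocker has which place in its row varies
- round_key_top (a point): centre of the top of the round key (28 mm across, the only round one), 20 mm above the console's top when not pressed; moves with it. Needs about 2 N to start and 5 N to reach the bottom, springs back when let go.
- round_key (a joint): how far the round key is pressed, in m: 0 up, 0.006 at the bottom
- square_key_top (a point): centre of the top of the square key (27 x 27 mm), same height; not to be pressed. Needs about 2 N to start and 5 N to reach the bottom, springs back when let go.
- square_key (a joint): how far the square key is pressed, m, 0 to 0.006
- bar_key_top (a point): centre of the top of the long bar key (46 mm along the console's x, 14 mm wide), same height; not to be pressed. Needs about 2 N to start and 5 N to reach the bottom, springs back when let go.
- bar_key (a joint): how far the bar key is pressed, m, 0 to 0.006
- wide_rocker_raised (a point): point on the upper face of the raised far half of the wide rocker (36 mm wide, 64 mm long along the console's x; hinge across its middle), 21 mm from the hinge; about 21 mm above the console's top when off, 14 mm when on; moves with the rocker
- wide_rocker (a joint): tip of the wide rocker in rad: 0 off (near half level, far half raised by 0.35 rad), 0.35 on (far half down and level). Pressing down on the raised half with about 3 N tips it; it stays where it is left; starts at 0 to 0.04
- narrow_rocker_raised (a point): the same point on the narrow rocker (16 mm wide, otherwise alike); not to be pressed
- narrow_rocker (a joint): tip of the narrow rocker in rad, same meaning
- dish: flat clear culture dish with lid, 56 mm across, 15 mm high, lying on the warmer's top; origin at its underside. Loose bystander, leave alone
- vial: small amber capped vial, 20 mm across, 28 mm high, standing on the console between the two rockers; origin at its underside. Loose bystander, leave alone
- jar: clear capped jar, 48 mm across, 62 mm high, standing between warmer and console; origin at its underside. Loose bystander, leave alone
- bottle: amber bottle, 68 mm across, 130 mm high, at the robot's right; origin at its underside. Loose bystander, leave alone
- rack: white tube rack, 70 x 160 mm, 86 mm high with its tubes, at the robot's left; origin at its underside. Loose bystander, leave alone
- pen: marker pen, 135 mm long, 12 mm thick, lying before the gap between warmer and console; origin at its underside, x along it. Loose bystander, leave alone
- beaker: open glass beaker, 70 mm across, 85 mm high, behind the work; origin at its underside. Loose bystander, leave alone

How it is judged:
On the way, in this order (a step that is already met when the one before it is completed fails the run):
1. the tray is pushed fully in (value of joint tray below 0.004 m), for 0.1 s.
2. the wide rocker is tipped fully on (value of joint wide_rocker above 0.29 rad), for 0.1 s.
3. the round key is pressed to the bottom (value of joint round_key above 0.0045 m), for 0.2 s.
At the end, for the whole second after the job is handed in: Tray within 5 mm of fully in, wide rocker on (above 0.28 rad of 0.35), narrow rocker still off (below 0.12 rad), all three keys up (within 1.5 mm), every bystander at rest within 25 mm of its start (value of joint tray below 0.005 m and value of joint wide_rocker above 0.28 rad and value of joint narrow_rocker below 0.12 rad and value of joint each of round_key, square_key, bar_key below 0.0015 m and distance of each of dish, vial, jar, bottle, rack, pen, beaker from where it was at the start of the episode below 0.025 m and linear speed of each of dish, vial, jar, bottle, rack, pen, beaker below 0.02 m/s); the robot touches nothing.
It fails at once if the wide rocker is tipped on before the tray is fully in (value of joint wide_rocker above 0.15 rad and value of joint tray above 0.006 m).
It fails at once if the round key is pressed before the tray is in and the wide rocker is on (value of joint round_key above 0.003 m and (value of joint tray above 0.006 m or value of joint wide_rocker below 0.27 rad)).
It fails at once if the square key or the bar key is pressed (value of joint any of square_key, bar_key above 0.003 m).
It fails at once if the narrow rocker is tipped (value of joint narrow_rocker above 0.12 rad).
It fails at once if a bystander is lifted, carried or pushed more than 25 mm (distance of any of dish, vial, jar, bottle, rack, pen, beaker from where it was at the start of the episode above 0.025 m).
It also fails if it takes over 48 s, if anything falls off the work surface, if the arm or the gripper's body presses on something with over 40 N, if the wrist force passes 120 N, or if a joint passes its speed limit or range.

### The arm

A 6-joint arm with a two-finger parallel gripper is mounted at the origin on the work surface. World frame = base frame: x ahead of the robot, y to its left, z up, the work surface at z = 0. Lengths are in m, angles in rad, forces in N, time in s.
With the tool pointing down it reaches from about 0.35 to 0.85 m from the base axis. Payload 8.1 kg.
Tool frame: the origin (TCP) lies between the finger pads; the fingertips stand 11 mm ahead of it and the grasp point (between the pads) lies 8 mm behind it (robot.tips_ahead is the distance from the TCP to the fingertips, in m); z points along the fingers, y is the line along which they close (so a half turn about z gives the same grasp; the last joint's range is limited). The gripper opens to 93 mm and grips with 3 to 60 N. Pads are 15 mm wide; open, the fingers measure 128 mm over their backs; the gripper's body (75 mm by 188 mm) begins 65 mm behind the grasp point.
Start: joints at [-1.202, 0.13, 1.488, -0, 1.523, -0.085], TCP at [0.263, -0.539, 0.23] pointing down, gripper open.
Joint ranges: [-2.96, 2.96], [-0.89, 2.26], [0.02, 2.5], [-1.34, 4.48], [0, 2.73], [-2.66, 2.66]. Speed limits (rad/s): [2.39, 2.39, 2.79, 3.14, 3.14, 3.14].

### API

Orientations are given as a rotation vector (axis times angle).
In Python, from plant import robot gives the robot as it stands. The module is installed in compiled form; this text tells all that it offers.
- The arm moves only by the tool move_arm, never from a script. Its argument "deltas" is one flat list of numbers, 7 for each row, row after row: the shift along the tool's x, y, z in m, then the turn, a rotation vector about the tool's x, y, z in rad, then the opening, from 0 (shut) to 1 (fully open). A call has 1 to 12 rows; each row is the pose to reach, as a shift and turn from the pose commanded when the call began, along the tool's axes at that moment; what a row does not reach only later rows make up. A row lasts 1/8 s, in which the tool goes at most 62.5 mm and 10.7 degrees, less where a joint would pass 70% of its speed; a pose out of reach is approached as far as the arm can. A call with a gripper value outside its range is refused whole. The fingers move at their own pace and stop on an object; "squeeze" is the grip in N (left out, the last holds). Time passes only in rows, so rows that repeat a pose let the fingers close. It gives the time, the measured TCP pose, the force, the opening and the grip force at its end, in the units of the state.
- robot.read_state(): the state, without advancing time (a new reading comes with each control period).
- robot.read_camera(name): name is "scene" or "top" or "wrist"; returns (picture, depth): 384x512x3 uint8, red, green, blue; 384x512 float32, m along the optical axis (not along the pixel's ray), 0 where there is no reading.
- robot.camera_model(name): a dict with "K" (3x3 intrinsics, pixels), "R" (3x3) and "t" (3): a world point X has camera coordinates R X + t; the wrist camera has in their place "tool_from_camera" (4x4, takes a point from camera to tool coordinates, whose origin is the TCP and whose axes are the flange's). Camera axes: x right, y down, z forward; pixel columns grow to the right and rows downward; lengths in m; the calibration is good to about 2 mm. A picture is of the moment at which its call begins: read the wrist's pose just before it. camera_model takes no time and is no camera call.
- robot.close_job(): hands the job in; it is judged then, once.
Trained networks look in the newest picture that a camera, given by its name, has taken for a name from the list of things; names that differ only in an ending like _2 or _b are one class to them, and where a whole thing is asked for, a point or a joint stands for the part that bears it (a point fixed in the world has none). Each returns a list of dicts, best first, with "confidence" (0 to 1); they miss things now and then, are a little off and sometimes report something else, mostly with a low value. They report only what shows in the picture. A call takes as long as a camera call.
- robot.recognise(camera, label): "uv" ([column, row] in pixels, amid what is visible of it).
The state is a dict: "t": time; "q": joint angles; "dq": joint speeds; "joint_torque": joint torques, N m; "tool_pos": TCP position; "orientation": TCP orientation; "force": force on the tool from outside, world axes, zero at the start; "wrist_torque": the same for the moment, N m; "opening": finger opening in m; "gripper_force": force on a finger pad.
Only numpy, scipy, OpenCV 4.12 (cv2) and the standard library are available. Lean on these libraries where they do the work, as an engineer would, in place of code of your own. Each camera call takes 0.05 s, during which the arm holds its last target. There are 200 camera calls.

## Working session

There is one attempt and no reset: what is moved stays moved. The work goes in short steps, Python scripts to look and compute and a tool call to move; the robot and the scene stay as the last step left them, time stands still between calls to the robot, and variables do not carry over. Pictures are saved under pics/ and viewed, at most 10 in all, crops included, and the job is handed in when it is done.

Besides the shell and the picture viewer there is one more tool, called after "Emit:" as a command line: name --argument value ..., lists and objects as JSON in quotes. move_arm: Moves the arm, as the interface text tells. Its arguments: {"type":"object","properties":{"deltas":{"type":"array","items":{"type":"number"}},"squeeze":{"type":"number"}},"required":["deltas"]}

```bash
mkdir -p pics
cat > h.py <<'E'
from plant import robot
import numpy as np, cv2
from scipy.spatial.transform import Rotation as Ro
def world(cam,uv,d):
    m=robot.camera_model(cam); K=np.array(m["K"]); u,v=uv
    p=np.linalg.inv(K)@np.array([u,v,1.0])*d
    return np.array(m["R"]).T@(p-np.array(m["t"]))
def cloud(cam,D):
    m=robot.camera_model(cam); K=np.array(m["K"]); v,u=np.mgrid[:D.shape[0],:D.shape[1]]
    P=np.stack([(u-K[0,2])/K[0,0]*D,(v-K[1,2])/K[1,1]*D,D],-1)
    return (P-np.array(m["t"]))@np.array(m["R"])
E
python3 - <<'E'
from h import *
for c in ["top","scene"]:
    im,D=robot.read_camera(c); cv2.imwrite(f"pics/{c}0.png",im[...,::-1]); np.save(c+".npy",D)
    W=cloud(c,D)
    for n in ["warmer","tray_front","console","round_key_top","square_key_top","bar_key_top","wide_rocker_raised","narrow_rocker_raised","vial","dish","jar","pen","bottle","rack","beaker"]:
        for r in robot.recognise(c,n)[:2]:
            u,v=r["uv"]; print(c,n,np.round([u,v]),round(r["confidence"],2),np.round(W[int(round(v)),int(round(u))],3))
s=robot.read_state();print(s["t"],s["tool_pos"],s["orientation"],s["opening"])
E
```

```text
top warmer [337. 208.] 0.6 [ 0.553 -0.21   0.073]
top tray_front [339. 236.] 0.57 [ 0.474 -0.223  0.021]
top console [271. 133.] 0.68 [ 0.786 -0.021  0.002]
top console [196. 197.] 0.66 [0.584 0.198 0.049]
top round_key_top [340. 237.] 0.73 [ 0.471 -0.225  0.027]
top round_key_top [215. 187.] 0.72 [0.612 0.141 0.066]
top square_key_top [188. 213.] 0.6 [0.535 0.216 0.073]
top bar_key_top [167. 213.] 0.5 [0.536 0.28  0.055]
top wide_rocker_raised [174. 180.] 0.68 [0.631 0.26  0.066]
top vial [195. 175.] 0.38 [0.645 0.198 0.077]
top vial [269. 134.] 0.24 [ 0.785 -0.015 -0.008]
top dish [352. 191.] 0.87 [ 0.601 -0.25   0.087]
top jar [263. 194.] 0.74 [0.593 0.002 0.062]
top pen [352. 195.] 0.55 [ 0.59  -0.25   0.088]
top pen [253. 248.] 0.47 [0.436 0.031 0.001]
top bottle [425. 200.] 0.94 [ 0.576 -0.451  0.098]
top bottle [112. 226.] 0.62 [0.496 0.439 0.057]
top rack [110. 223.] 0.96 [0.505 0.446 0.053]
top beaker [269. 132.] 0.85 [ 0.789 -0.015  0.003]
top beaker [189. 216.] 0.41 [0.527 0.214 0.066]
scene warmer [201. 183.] 0.67 [ 0.604 -0.182  0.068]
scene warmer [408. 220.] 0.41 [0.51
[... 389 characters left out ...]
0.64  0.257 0.065]
scene narrow_rocker_raised [180. 176.] 0.62 [ 0.614 -0.249  0.085]
scene dish [302. 193.] 0.63 [0.535 0.132 0.073]
scene dish [209. 155.] 0.62 [ 0.459 -0.228  0.05 ]
scene jar [253. 201.] 0.5 [ 0.611 -0.     0.063]
scene pen [408. 220.] 0.17 [0.513 0.451 0.057]
scene bottle [131. 160.] 0.79 [ 0.606 -0.44   0.085]
scene bottle [305. 192.] 0.17 [0.527 0.14  0.072]
scene rack [409. 220.] 0.94 [0.511 0.454 0.056]
scene rack [204. 183.] 0.63 [ 0.603 -0.172  0.071]
scene beaker [228. 243.] 0.92 [ 0.751 -0.025  0.014]
scene beaker [211. 153.] 0.57 [ 0.456 -0.221  0.059]
1.6 [ 0.26304727 -0.53928531  0.22964577] [ 3.06103592e+00  7.06727803e-01 -2.49371515e-05] 0.09295613213689409
```

View pics/top0.png

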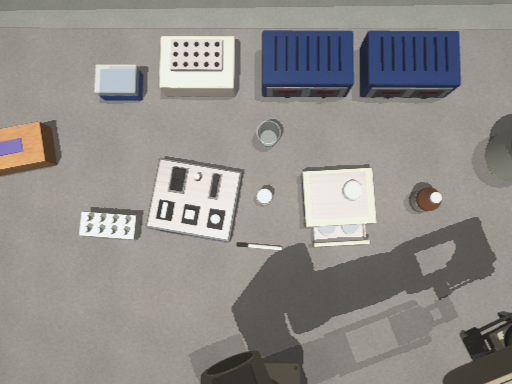

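View pics/scene0.png

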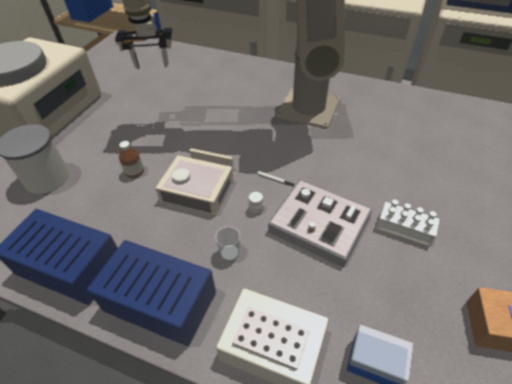

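The top picture shows the console at about (196,199), with the round key at (215,218), square at (190,214), bar at (165,210), wide rocker at (178,180), narrow rocker at (214,186) and vial at (197,176). The warmer is at (339,197) with the tray panel at (341,243), and the pen is at (260,246). The networks' round-key hits were wrong, so I'll fit the shapes from depth.

Run:
```python
from h import *
im=cv2.imread("pics/top0.png"); D=np.load("top.npy"); W=cloud("top",D)
X,Y,Z=W[...,0],W[...,1],W[...,2]
def rect(m):
    p=np.float32(W[m][:,:2]); r=cv2.minAreaRect(p); return np.round(r[0],4),np.round(r[1],4),r[2],m.sum()
def win(u0,v0,u1,v1):
    m=np.zeros(D.shape,bool); m[v0:v1,u0:u1]=1; return m
big=lambda m: cv2.morphologyEx(m.astype(np.uint8),cv2.MORPH_OPEN,np.ones((3,3)))>0
print("warmer",rect(big(win(295,160,380,232)&(Z>.06)&(Z<.08))))
print("console",rect(big(win(140,150,250,248)&(Z>.04)&(Z<.1))))
print("panel", rect(win(305,232,380,250)&(Z>.045)&(Z<.07)))
for v in range(236,250): print(v,np.round(Z[v,320:365:11],3),np.round(X[v,340],3))
for n,w in dict(round=(205,208,226,229),sq=(180,203,200,224),bar=(156,198,176,222),wide=(168,166,190,194),nar=(207,172,222,200)).items():
    m=win(*w); 
    dk=m&(im.max(2)<90); print(n,"dark",np.round(W[dk].mean(0),4),dk.sum(), "high",[np.round(W[m&(Z>.062)].mean(0),4),(m&(Z>.062)).sum(),Z[m].max()])
cv2.imwrite("pics/crop.png",np.hstack([cv2.resize(im[150:250,140:250],None,fx=4,fy=4,interpolation=2),cv2.resize(im[150:250,290:380],None,fx=4,fy=4,interpolation=2)]))
m=robot.camera_model("top");print(m)
```

```text
warmer (array([ 0.5869, -0.2166]), array([0.1605, 0.2007]), 3.6898739337921143, np.int64(3567))
console (array([0.578 , 0.2043]), array([0.2503, 0.2105]), 80.5411376953125, np.int64(5999))
panel (array([ 0.4544, -0.2243]), array([0.0121, 0.158 ]), 3.711045742034912, np.int64(239))
236 [0.019 0.02  0.02  0.023 0.03 ] 0.474
237 [0.022 0.021 0.018 0.022 0.024] 0.471
238 [0.025 0.024 0.021 0.019 0.031] 0.468
239 [0.018 0.019 0.015 0.023 0.024] 0.465
240 [0.02  0.019 0.023 0.034 0.057] 0.462
241 [0.023 0.03  0.058 0.059 0.061] 0.46
242 [0.052 0.063 0.06  0.058 0.056] 0.457
243 [0.057 0.06  0.06  0.059 0.059] 0.454
244 [0.06  0.061 0.061 0.061 0.   ] 0.451
245 [ 0.057  0.056 -0.002 -0.001  0.002] 0.448
246 [ 0.054  0.003  0.005 -0.     0.005] 0.444
247 [ 0.005  0.002 -0.     0.001  0.005] 0.441
248 [ 0.003 -0.001  0.004  0.     0.004] 0.438
249 [ 0.001 -0.     0.003 -0.002  0.001] 0.435
round dark [0.52   0.1376 0.0548] 170 high [array([0.5204, 0.1373, 0.07  ]), np.int64(77), np.float64(0.07685701088288048)]
sq dark [0.532  0.2109 0.0546] 155 high [array([0.5329, 0.2111, 0.0701]), np.int64(92), np.float64(0.0766217982397387)]
bar dark [0.5438 0.2826 0.0631] 171 high [array([0.5434, 0.2782, 0.0995]), np.int64(89), np.float64(1.3680935768532447)]
wide dark [0.6352 0.2504 0.0667] 285 high [array([0.6352, 0.2478, 0.0787]), np.int64(244), np.float64(1.3680935768532447)]
nar dark [0.6177 0.1422 0.0667] 123 high [array([0.6165, 0.1404, 0.0788]), np.int64(116), np.float64(1.3680935768532447)]
{'K': array([[453.53827754,   0.        , 257.0519237 ],
       [  0.        , 453.53827754, 192.58557868],
       [  0.        ,   0.        ,   1.        ]]), 'R': array([[ 0.0097731 , -0.99979927, -0.01749043],
       [-0.99540151, -0.0080603 , -0.09545081],
       [ 0.09529067,  0.01834285, -0.99528048]]), 't': array([0.0142887 , 0.60001549, 1.3167863 ])}
```

View pics/crop.png

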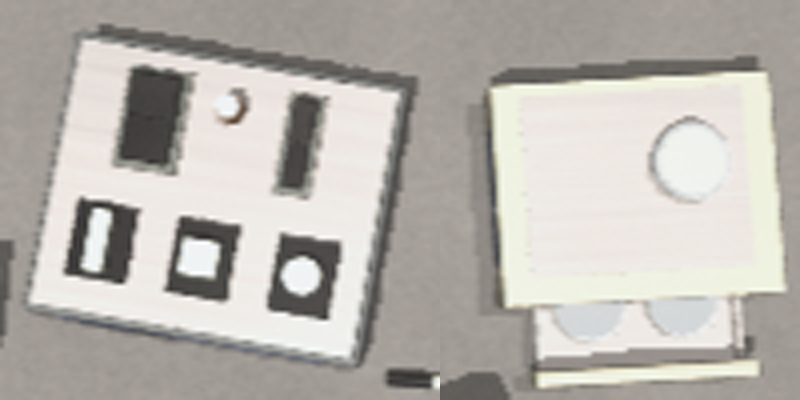

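```bash
cat >> h.py <<'E'
def plan(*targets):
    """each target: x,y,z(TCP),yaw deg -> shift/turn in present tool axes"""
    s=robot.read_state(); R=Ro.from_rotvec(s["orientation"]); p=np.array(s["tool_pos"])
    print("t",s["t"],"p",np.round(p,4),"F",np.round(s["force"],2),"open",round(s["opening"],4))
    for x,y,z,a in targets:
        T=Ro.from_euler("z",a,degrees=True)*Ro.from_euler("x",180,degrees=True)
        print(np.round(R.inv().apply(np.array([x,y,z])-p),4),np.round((R.inv()*T).as_rotvec(),4))
E
python3 -c "
from h import *
plan((.397,-.2288,.20,3.7),(.397,-.2288,.036,3.7))"
```

```text
t 1.6 p [ 0.263  -0.5393  0.2296] F [-0.12 -0.69 -0.04] open 0.093
[ 0.2565 -0.2203  0.0296] [0.     0.     0.3892]
[ 0.2565 -0.2203  0.1936] [0.     0.     0.3892]
```

Emit:
move_arm --deltas '[0.2565,-0.2203,0.03,0,0,0.3892,0,0.2565,-0.2203,0.03,0,0,0.3892,0,0.2565,-0.2203,0.03,0,0,0.3892,0,0.2565,-0.2203,0.03,0,0,0.3892,0,0.2565,-0.2203,0.03,0,0,0.3892,0,0.2565,-0.2203,0.03,0,0,0.3892,0,0.2565,-0.2203,0.08,0,0,0.3892,0,0.2565,-0.2203,0.13,0,0,0.3892,0,0.2565,-0.2203,0.17,0,0,0.3892,0,0.2565,-0.2203,0.1936,0,0,0.3892,0,0.2565,-0.2203,0.1936,0,0,0.3892,0,0.2565,-0.2203,0.1936,0,0,0.3892,0]'

```text
t: 3.1
tool_pos: [0.3978, -0.2294, 0.0373]
orientation: [3.139, 0.101, 0.002]
force: [1.0, -0.5, 0.3]
opening: 0.0003
gripper_force: 0.0
```

```bash
python3 -c "
from h import *
plan((.397,-.2288,.036,3.7),(.4860,-.2230,.036,3.7))"
```

```text
t 3.1 p [ 0.3978 -0.2294  0.0373] F [ 1.05 -0.54  0.33] open 0.0003
[-0.0007 -0.0006  0.0013] [ 0.001  -0.0012 -0.    ]
[ 0.0885 -0.0007  0.0014] [ 0.001  -0.0012 -0.    ]
```

Emit:
move_arm --deltas '[0.02,0,0.001,0,0,0,0,0.034,0,0.001,0,0,0,0,0.042,0,0.001,0,0,0,0,0.048,0,0.001,0,0,0,0,0.055,0,0.001,0,0,0,0,0.062,0,0.001,0,0,0,0,0.069,0,0.001,0,0,0,0,0.075,0,0.001,0,0,0,0,0.08,0,0.001,0,0,0,0,0.084,0,0.001,0,0,0,0,0.086,0,0.001,0,0,0,0,0.086,0,0.001,0,0,0,0]'

```text
t: 4.6
tool_pos: [0.4832, -0.2232, 0.035]
orientation: [-3.14, -0.102, -0.001]
force: [0.1, -0.3, 0.4]
opening: 0.0004
gripper_force: 0.0
```

Emit:
move_arm --deltas '[0.002,0,0,0,0,0,0,0.004,0,0,0,0,0,0,0.006,0,0,0,0,0,0,0.006,0,0,0,0,0,0]'

```text
t: 5.1
tool_pos: [0.487, -0.2229, 0.035]
orientation: [-3.139, -0.102, 0.006]
force: [-13.1, 0.2, 10.0]
opening: 0.0004
gripper_force: 6.4
```

Run:
```python
from h import *
im,D=robot.read_camera("scene"); cv2.imwrite("pics/s1.png",cv2.resize(im[100:230,120:270,::-1],None,fx=4,fy=4))
_,D=robot.read_camera("top");W=cloud("top",D);Z=W[...,2]
m=np.zeros(D.shape,bool);m[225:262,300:385]=1
m&=(Z>.05)&(Z<.064)
P=(W[m][:,:2]-[.587,-.2166])@np.array([[.9979,-.0644],[.0644,.9979]])
print(m.sum(),np.percentile(P[:,0],[2,20,50,80,98]),np.percentile(P[:,1],[2,98]))
plan()
```

```text
17 [-0.09128353 -0.09079218 -0.08812557 -0.08501844 -0.07765116] [0.03408442 0.09572548]
t 5.2 p [ 0.487  -0.2229  0.0349] F [-11.6    0.17   9.48] open 0.0003
```

View pics/s1.png

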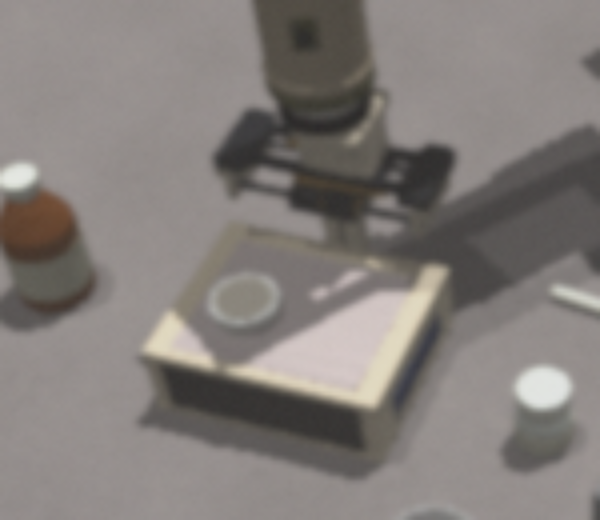

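The force rose to 13 N at the expected end position (0.487 + 0.0075 ≈ 0.495) and the picture shows the panel flush with the box, so the tray is fully in. Next I back off, rise and go over the rocker.

```bash
python3 -c "
from h import *
plan((.45,-.225,.036,3.7),(.45,-.225,.17,3.7),(.656,.2465,.17,-9.5),(.656,.2465,.095,-9.5))"
```

```text
t 5.2 p [ 0.487  -0.2229  0.0349] F [-11.6    0.17   9.48] open 0.0003
[-0.0371 -0.0003 -0.0009] [-0.0008  0.0039 -0.0001]
[-0.0376 -0.0004 -0.1349] [-0.0008  0.0039 -0.0001]
[ 0.1984 -0.4576 -0.1355] [-0.0004  0.004   0.2303]
[ 0.1986 -0.4576 -0.0605] [-0.0004  0.004   0.2303]
```

Emit:
move_arm --deltas '[-0.037,0,0,0,0,0,0,-0.037,0,-0.05,0,0,0,0,-0.037,0,-0.11,0,0,0,0,-0.037,0,-0.135,0,0,0,0,0.198,-0.457,-0.135,0,0,0.23,0,0.198,-0.457,-0.135,0,0,0.23,0,0.198,-0.457,-0.135,0,0,0.23,0,0.198,-0.457,-0.135,0,0,0.23,0,0.198,-0.457,-0.135,0,0,0.23,0,0.198,-0.457,-0.135,0,0,0.23,0,0.198,-0.457,-0.135,0,0,0.23,0,0.198,-0.457,-0.135,0,0,0.23,0]'

```text
t: 6.7
tool_pos: [0.6494, 0.2288, 0.1702]
orientation: [-3.13, 0.259, -0.002]
force: [0.2, -1.1, 0.9]
opening: 0.0006
gripper_force: 0.0
```

Run:
```python
from h import *
s=robot.read_state(); im,D=robot.read_camera("wrist"); cv2.imwrite("pics/w1.png",im[...,::-1])
T=np.array(robot.camera_model("wrist")["tool_from_camera"]);K=robot.camera_model("wrist")["K"]
Tw=np.eye(4);Tw[:3,:3]=Ro.from_rotvec(s["orientation"]).as_matrix();Tw[:3,3]=s["tool_pos"]
M=np.linalg.inv(Tw@T)
for n,p in dict(raised=(.656,.2465,.071),hinge=(.635,.25,.064),round=(.5204,.1375,.07),sq=(.533,.211,.07)).items():
    c=M@np.array([*p,1]); print(n,np.round((K@c[:3])[:2]/c[2],1),c[2])
im,_=robot.read_camera("top")
plan((.656,.2465,.095,-9.5))
```

```text
raised [238.  188.9] 0.26378761033208165
hinge [238.9 207.2] 0.2764598122856319
round [360.  291.2] 0.29698487095177667
sq [291.2 290.9] 0.2969706622596563
t 6.8 p [0.6488 0.2327 0.1679] F [-0.37  0.27  0.52] open 0.0006
[ 0.0051 -0.0147  0.0729] [-0.0016  0.0017  0.0055]
```

View pics/w1.png

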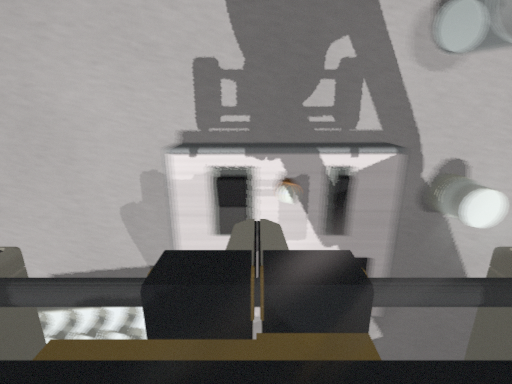

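The wrist picture shows the wide rocker at columns 217–248, near (233,195), and the vial at (289,190). The arm was still moving, so I'll settle above the target before pressing.

Emit:
move_arm --deltas '[0.005,-0.0147,0.03,0,0,0.0055,0,0.005,-0.0147,0.06,0,0,0.0055,0,0.005,-0.0147,0.06,0,0,0.0055,0,0.005,-0.0147,0.06,0,0,0.0055,0]'

```text
t: 7.3
tool_pos: [0.6564, 0.24, 0.1114]
orientation: [-3.13, 0.269, -0.002]
force: [0.1, -0.5, 0.0]
opening: 0.0005
gripper_force: 0.0
```

Run:
```python
from h import *
s=robot.read_state(); im,D=robot.read_camera("wrist"); cv2.imwrite("pics/w2.png",im[...,::-1])
T=np.array(robot.camera_model("wrist")["tool_from_camera"]);K=robot.camera_model("wrist")["K"]
Tw=np.eye(4);Tw[:3,:3]=Ro.from_rotvec(s["orientation"]).as_matrix();Tw[:3,3]=s["tool_pos"]
M=np.linalg.inv(Tw@T)
for n,p in dict(raised=(.656,.2465,.071),hinge=(.635,.25,.064)).items():
    c=M@np.array([*p,1]); print(n,np.round((K@c[:3])[:2]/c[2],1))
plan((.656,.2465,.075,-9.5))
```

```text
raised [249.  217.2]
hinge [249.6 238.4]
t 7.35 p [0.6569 0.2401 0.1122] F [ 0.12  0.52 -0.02] open 0.0008
[-0.0021 -0.0061  0.0372] [-0.0012 -0.0025 -0.0055]
```

View pics/w2.png

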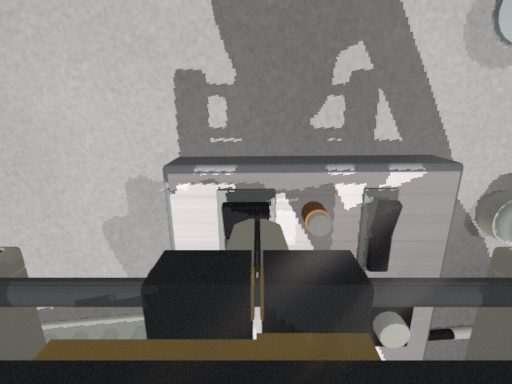

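The rocker spans columns 224–269 with its far end at row 203, which matches the prediction to about 2 mm. I'll press now.

Emit:
move_arm --deltas '[-0.001,-0.008,0.01,0,0,-0.0055,0,-0.001,-0.008,0.02,0,0,-0.0055,0,-0.001,-0.008,0.025,0,0,-0.0055,0,-0.001,-0.008,0.029,0,0,-0.0055,0,-0.001,-0.008,0.033,0,0,-0.0055,0,-0.001,-0.008,0.036,0,0,-0.0055,0,-0.001,-0.008,0.038,0,0,-0.0055,0,-0.001,-0.008,0.038,0,0,-0.0055,0]'

```text
t: 8.35
tool_pos: [0.6569, 0.2482, 0.0752]
orientation: [-3.13, 0.26, -0.003]
force: [-8.3, -4.2, 18.1]
opening: 0.0002
gripper_force: 9.2
```

```bash
python3 -c "
from h import *
plan((.656,.248,.14,-9.5),(.5204,.138,.14,-9.5),(.5204,.138,.105,-9.5))"
```

```text
t 8.35 p [0.6569 0.2482 0.0752] F [-8.31 -4.21 18.12] open 0.0002
[-0.0007  0.0003 -0.0648] [-0.0005 -0.0016  0.0004]
[-0.1163  0.1312 -0.0651] [-0.0005 -0.0016  0.0004]
[-0.1164  0.1312 -0.0301] [-0.0005 -0.0016  0.0004]
```

Emit:
move_arm --deltas '[0,0,-0.03,0,0,0,0,0,0,-0.065,0,0,0,0,0,0,-0.065,0,0,0,0,-0.116,0.131,-0.065,0,0,0,0,-0.116,0.131,-0.065,0,0,0,0,-0.116,0.131,-0.065,0,0,0,0,-0.116,0.131,-0.065,0,0,0,0,-0.116,0.131,-0.04,0,0,0,0,-0.116,0.131,-0.03,0,0,0,0,-0.116,0.131,-0.03,0,0,0,0,-0.116,0.131,-0.03,0,0,0,0]'

```text
t: 9.72
tool_pos: [0.5208, 0.1384, 0.1025]
orientation: [-3.131, 0.259, -0.001]
force: [-0.6, -0.2, 0.8]
opening: 0.0011
gripper_force: 0.0
```

Run:
```python
from h import *
s=robot.read_state(); im,D=robot.read_camera("wrist"); cv2.imwrite("pics/w3.png",im[...,::-1])
m=robot.camera_model("wrist");T=np.array(m["tool_from_camera"]);K=m["K"]
Tw=np.eye(4);Tw[:3,:3]=Ro.from_rotvec(s["orientation"]).as_matrix();Tw[:3,3]=s["tool_pos"]
G=Tw@T;M=np.linalg.inv(G)
for n,p in dict(raised=(.656,.2465,.064),hinge=(.635,.25,.064),round=(.5204,.1375,.07)).items():
    c=M@np.array([*p,1]); print(n,np.round((K@c[:3])[:2]/c[2],1))
v,u=np.mgrid[:384,:512];P=np.stack([(u-K[0,2])/K[0,0]*D,(v-K[1,2])/K[1,1]*D,D],-1)@G[:3,:3].T+G[:3,3]
c=np.array([.635,.25]);ax=np.array([.9864,-.1644]);ay=np.array([.1644,.9864])
d=P[...,:2]-c
a=d@ax;b=d@ay
for k in (-.024,-.012,.012,.024):
    q=(abs(a-k)<.003)&(abs(b)<.012)&(D>0); print(k,q.sum(),np.median(P[q][:,2]) if q.any() else None)
plan((.5204,.138,.081,-9.5))
```

```text
raised [54.5 46.9]
hinge [61.2 82.6]
round [258.6 219.6]
-0.024 403 0.07139328167858455
-0.012 374 0.06708220863088908
0.012 379 0.06288785306574482
0.024 389 0.06284814207219852
t 9.775 p [0.5209 0.1384 0.1028] F [ 0.95 -0.37  0.6 ] open 0.0006
[-0.0005  0.0005  0.0217] [-0.0003 -0.001   0.0006]
```

View pics/w3.png

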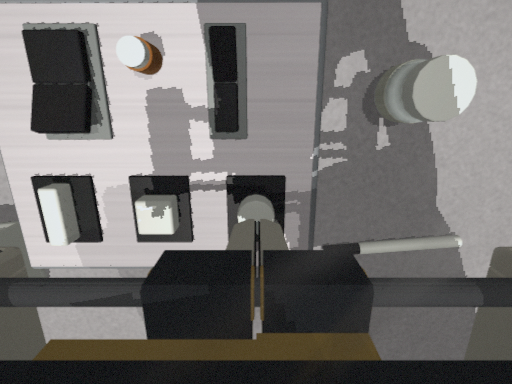

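The rocker is on: its far half is level at z 0.063 and its near half is raised at a slope of 0.36 rad. The round key at (256,213) lies under the fingers, so I'll press it.

Emit:
move_arm --deltas '[0,0,0.012,0,0,0,0,0,0,0.02,0,0,0,0,0,0,0.025,0,0,0,0,0,0,0.028,0,0,0,0,0,0,0.0295,0,0,0,0,0,0,0.0295,0,0,0,0,0,0,0.0295,0,0,0,0,0,0,0.0295,0,0,0,0,0,0,0.0295,0,0,0,0]'

```text
t: 10.9
tool_pos: [0.5201, 0.1381, 0.075]
orientation: [3.131, -0.259, -0.001]
force: [-13.2, -3.0, 24.4]
opening: 0.0003
gripper_force: 12.1
```

Emit:
move_arm --deltas '[0,0,-0.02,0,0,0,0,0,0,-0.07,0,0,0,0,0,0,-0.11,0,0,0,0,-0.06,0,-0.12,0,0,0,0,-0.1,0,-0.12,0,0,0,0,-0.1,0,-0.12,0,0,0,0,-0.1,0,-0.12,0,0,0,0,-0.1,0,-0.12,0,0,0,0]'

```text
t: 11.9
tool_pos: [0.4224, 0.1544, 0.1925]
orientation: [3.131, -0.26, 0.0]
force: [-0.4, 0.7, 1.1]
opening: 0.0005
gripper_force: 0.0
```

Run:
```python
from h import *
im,D=robot.read_camera("top"); W=cloud("top",D); D0=np.load("top.npy");W0=cloud("top",D0)
def Zat(W,x,y): 
    q=(np.hypot(W[...,0]-x,W[...,1]-y)<.008)&(W[...,2]<.3); return np.round(np.median(W[q][:,2]),4) if q.any() else None
for n,p in dict(round=(.5204,.138),sq=(.533,.211),bar=(.5438,.2826),wide=(.656,.248),nar=(.638,.139)).items(): print(n,Zat(W0,*p),Zat(W,*p))
Z=W[...,2];m=np.zeros(D.shape,bool);m[215:262,305:375]=1;m&=(Z>.045)&(Z<.065)
P=(W[m][:,:2]-[.587,-.2166])@np.array([[.9979,-.0644],[.0644,.9979]])
print(m.sum(),np.percentile(P[:,0],[2,10,50]))
cv2.imwrite("pics/top9.png",im[...,::-1]); plan()
```

```text
round 0.0704 0.0714
sq 0.0721 0.0695
bar 0.0685 0.0684
wide 0.0722 0.0652
nar 0.0722 0.0717
253 [-0.09220684 -0.09123807 -0.08601875]
t 11.95 p [0.4223 0.1543 0.1925] F [ 0.57 -0.48  0.  ] open 0.0004
```

View pics/top9.png

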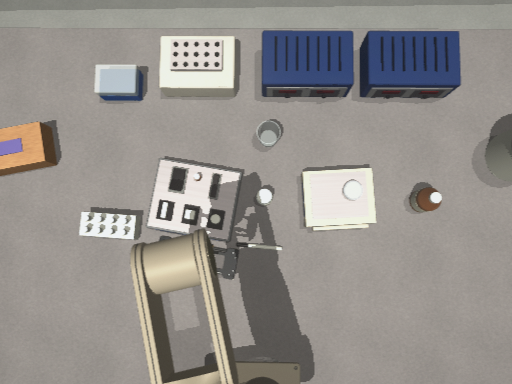

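The picture shows the tray closed, with its face 92 mm before the warmer's origin. The wide rocker is on, the keys are up, and every bystander stands where it was (jar at (264,196), dish at (352,190), pen at (260,247)).

```bash
python3 -c "
from plant import robot
print(robot.close_job())"
```

```text
the job is handed in; nothing more can be done
None
```

I pushed the tray fully in, tipped the wide rocker fully on, and held the round key down for about half a second before letting it go. A last look showed nothing else moved or pressed, and I handed the job in at about 12 s; no verdict was returned.

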